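# Check the friction hinge of the sample case lid

### The arm

A 6-joint arm with a two-finger parallel gripper is mounted at the origin on a cart in front of the work surface, level with it; the furniture and walls round the work are solid. World frame = base frame: x ahead of the robot, y to its left, z up, the work surface at z = 0. Lengths are in mm, angles in rad, forces in N, time in s.
With the tool pointing down it reaches from about 400 to 925 mm from the base axis. Payload 12.5 kg.
Tool frame: the origin (TCP) lies where the fingers leave the gripper's body, on its centre line; the fingertips stand 78 mm ahead of it and the grasp point (between the pads) lies 59 mm ahead of it (env.tip_extent is the distance from the TCP to the fingertips, in mm); z points along the fingers, y is the direction in which the jaws open and shut (so a half turn about z gives the same grasp; the last joint's range is limited). The gripper opens to 95 mm and grips with 3 to 60 N. Pads are 20 mm wide; open, the fingers measure 119 mm over their backs; the gripper's body (75 mm by 180 mm) begins 59 mm behind the grasp point.
Start: joints at [-1.334, 0.491, 1.559, -0, 1.092, -0.106], TCP at [210.1, -588.639, 292.261] pointing down, gripper open.
Joint ranges: [-3.1, 3.1], [-0.84, 2.19], [0.05, 2.79], [-1.13, 4.28], [0.06, 2.93], [-2.69, 2.69]. Speed limits (rad/s): [2.22, 2.22, 2.79, 3.14, 3.14, 3.14].

### API

Orientations are given as [roll, pitch, yaw] about the fixed x, y, z axes, in that order (R = Rz(yaw) Ry(pitch) Rx(roll)).
In Python, from cell import env gives the robot as it stands. The module is installed in compiled form; this text tells all that it offers.
- The arm moves only by the tool play_rows, never from a script. Its argument "targets" is a list of rows, each an object with "linear": the shift along the tool's x, y, z in mm, a list of three; "turn": the turn about the tool's z in rad. A call has 1 to 20 rows; each row is the pose to reach, as a shift and turn from the pose commanded when the call began, along the tool's axes at that moment; what a row does not reach only later rows make up. A row lasts 1/8 s, in which the tool goes at most 62.5 mm and 10.7 degrees, less where a joint would pass 70% of its speed; a pose out of reach is approached as far as the arm can. A call with a gripper value outside its range is refused whole. "hand" is the finger opening in mm, from 0 to 95.1, set as the call begins (left out, the last holds). The fingers move at their own pace and stop on an object; the grip force is fixed at half the most. Time passes only in rows, so rows that repeat a pose let the fingers close. It gives the time, the measured TCP pose, the force and the opening at its end, in the units of the state.
- env.state(): the state, without advancing time (a new reading comes with each control period).
- env.read_camera(name): name is "side" or "top"; returns (picture, depth): 480x640x3 uint8, red, green, blue; 480x640 float32, mm along the optical axis (not along the pixel's ray), 0 where there is no reading.
- env.camera_params(name): a dict with "fx", "fy", "cx", "cy" (pixels), "k1" (the pictures are not rectified: a ray, as slopes to the right and down, at radius r is drawn at 1 + k1 r^2 times it, then the intrinsics apply), "R" (3x3) and "t" (3): a world point X has camera coordinates R X + t. Camera axes: x right, y down, z forward; pixel columns grow to the right and rows downward; lengths in mm; the calibration is good to about 2 mm. A picture is of the moment at which its call begins. camera_params takes no time and is no camera call.
- env.job_done(): hands the job in, once; it reports no verdict.
The state is a dict: "t": time; "joints": joint angles; "qvel": joint speeds; "tau": joint torques, N m; "eef_pos": TCP position; "tcp_rot": TCP orientation; "ft_force": force on the tool from outside, world axes, zero at the start; "moment": the same for the moment, N m; "opening": opening from 0.0 (shut) to 1.0 (fully open).
Only numpy, scipy, OpenCV 4.12 (cv2) and the standard library are available. Lean on these libraries where they do the work, as an engineer would, in place of code of your own. Each camera call takes 0.05 s, during which the arm holds its last target.

### The job

Check that the stiff hinge of the grey sample case holds: raise its white lid by the steel bar handle until it stands about 55 degrees open, let go and stay clear for about a second to see that it stays put. Then push down lightly, with about 5 newtons for about half a second, on the black rubber strip along its free edge, never hard enough to shift the lid, and leave the lid standing open at that angle with nothing touching it. Leave the other things on the table where they are.

Things in the scene. Friction and masses are not known exactly. Their poses are not given: they have to be found in the camera images.
- sample_case: grey steel box fixed to the table, 170 mm deep (x) x 240 mm wide (y) x 72 mm high, with a blue vial rack inside and a white hinged lid. Origin: centre of its underside, on the table top. x points from its front (free edge of the lid, towards the robot) to its back (hinge), y to the left along the hinge, z up.
- lid (a joint): opening angle of the lid in rad: 0 closed, 0.96 = 55 degrees, 1.7 fully open; may start slightly ajar. Opening lifts the free edge up and then back, away from the robot, about the hinge line at the back of the case (a rotation about the case's +y).
- lid_hinge (a point): point on the hinge line, middle of its length, 72.5 mm above the table at the back top edge of the case. The friction hinge resists motion both ways with about 1.5 N m; the lid weighs 0.2 to 0.45 kg. Raising it by the bar takes 13 to 18 N. At 55 degrees about 13 N straight down on the free edge makes it slip.
- lid_bar (a point): middle of the steel bar handle of the lid: round bar 10 mm thick, parallel to the hinge, straight for 80 mm between two posts 96 mm apart. In the lid's frame it lies 115 mm in front of the hinge line and 50 mm above it, so its centre is 42 mm above the top face of the 8 mm lid panel (the panel ends 171 mm in front of the hinge line). It moves with the lid.
- lid_edge: black rubber strip, a round bar 18 mm in diameter and 240 mm long along the lid's free edge, parallel to the hinge. Origin: centre of the strip; with the lid closed it lies 180 mm in front of the hinge line and 6 mm above it. It moves with the lid and is firm rubber, giving 1 mm per 5 N square to the lid (under 0.1 mm per N pushed straight down at 55 degrees).
- vial_06: small crimped glass vial, 23 mm diameter, 46 mm high, left of the case. Origin: centre of its underside.
- cap_dish: low round white dish, 70 mm diameter, 14 mm high, left of the case. Origin: centre of its underside.
- timer: white bench timer, 66 x 66 x 19 mm, lying right of the case. Origin: centre of its underside.
- tape_roll: roll of tape, 105 mm diameter, 25 mm high, lying flat. Origin: centre of its underside.
- screwdriver: screwdriver, 190 mm long, 25 mm thick, lying on the table. Origin: centre of its underside.

How it is judged:
By the outcome, as a careful person would: the job done as asked, in the order asked, and still so for the second after the job is handed in, with the robot touching nothing.
It also fails if it takes over 48 s, if anything falls off the work surface, if the arm or the gripper's body presses on something with over 40 N, if the wrist force passes 120 N, or if a joint passes its speed limit or range.

## Working session

There is one attempt and no reset: what is moved stays moved. The work goes in short steps, Python scripts to look and compute and a tool call to move; the robot and the scene stay as the last step left them, time stands still between calls to the robot, and variables do not carry over. Pictures are saved under pics/ and viewed, and the job is handed in when it is done.

Besides the shell and the picture viewer there is one more tool, called after "Call:" as name([rows], argument=value, ...), one row to a line, values as JSON. play_rows: Moves the arm, as the interface text tells. Its arguments: {"type":"object","properties":{"targets":{"type":"array","items":{"type":"object","properties":{"linear":{"type":"array","items":{"type":"number"}},"turn":{"type":"number"}}}},"hand":{"type":"number"}},"required":["targets"]}

```bash
mkdir -p pics; ls
python3 - <<'E'
from cell import env
import cv2,numpy as np
for n in ["top","side"]:
    p,d=env.read_camera(n)
    cv2.imwrite(f"pics/{n}0.png",p[:,:,::-1]); np.save(f"pics/{n}0.npy",d)
    print(n,env.camera_params(n))
print(env.state(), env.tip_extent)
E
```

```text
pics
top {'fx': 460.7721858147501, 'fy': 460.7721858147501, 'cx': 316.5345260789046, 'cy': 242.19670020343992, 'k1': -0.05363267012722387, 'R': array([[-0.00588333, -0.99997992, -0.00235676],
       [-0.99834607,  0.00600847, -0.05717539],
       [ 0.05718841,  0.00201649, -0.99836137]]), 't': array([ 109.96700914,  482.13764784, 1267.91656711])}
side {'fx': 584.6026484356239, 'fy': 584.6026484356239, 'cx': 319.14092252117376, 'cy': 231.17664667602355, 'k1': -0.14432674764333198, 'R': array([[-0.95343032, -0.30130632,  0.01360628],
       [-0.17866497,  0.52785791, -0.83032816],
       [ 0.24300094, -0.79409101, -0.55710862]]), 't': array([ 490.32501763,  119.44878849, 1368.09519387])}
{'t': 0.1, 'joints': array([-1.33360114e+00,  4.91492787e-01,  1.55938461e+00,  5.73285149e-06,
        1.09166952e+00, -1.05586844e-01]), 'qvel': array([ 5.81261009e-04, -2.02415767e-03,  2.44627622e-05, -5.31131338e-04,
        1.52305215e-03,  5.20851085e-04]), 'tau': array([ 2.26521872e-03, -6.13621759e+01, -2.58606559e+01,  6.93851640e-02,
        4.70110180e-02, -5.36995617e-05]), 'eef_pos': array([ 210.06698643, -588.50076503,  291.72551661]), 'tcp_rot': array([-3.14064424e+00, -1.05627150e-04,  3.42779333e-01]), 'ft_force': array([ 0.21275157, -0.24472968,  0.73704508]), 'moment': array([-0.03774109, -0.01226551,  0.0212408 ]), 'opening': 1.000511008961662} 77.60000000000001
```

View pics/top0.png

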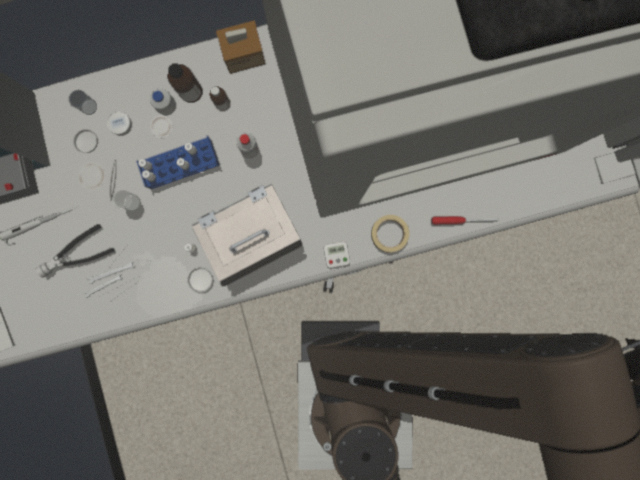

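View pics/side0.png

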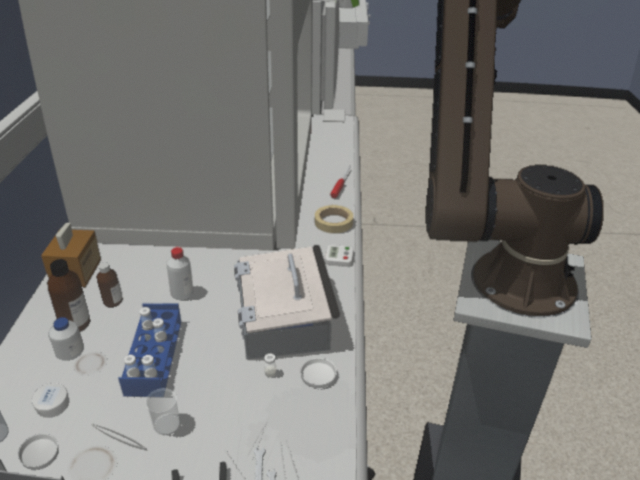

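The top view shows the case at about (247,235), its bar running (232,247)-(267,233) and its hinges at (208,218) and (258,194). The dish is at (200,280), the vial at (190,248) and the timer at (337,254). A tall cabinet stands to the right and behind. Next I'll measure the case.

```bash
cat > h.py <<'E'
import numpy as np,cv2
from cell import env
def cloud(name,d):
    P=env.camera_params(name)
    v,u=np.mgrid[0:480,0:640].astype(float)
    xd=(u-P['cx'])/P['fx']; yd=(v-P['cy'])/P['fy']
    K=np.array([[P['fx'],0,P['cx']],[0,P['fy'],P['cy']],[0,0,1]])
    pts=np.stack([u.ravel(),v.ravel()],1)[:,None,:]
    n=cv2.undistortPoints(pts,K,np.array([P['k1'],0,0,0.]))[:,0,:].reshape(480,640,2)
    C=np.stack([n[...,0]*d,n[...,1]*d,d],-1)
    W=(C-P['t'])@P['R']
    W[d<=0]=np.nan
    return W
def proj(name,X):
    P=env.camera_params(name)
    K=np.array([[P['fx'],0,P['cx']],[0,P['fy'],P['cy']],[0,0,1]])
    r,_=cv2.Rodrigues(P['R'])
    return cv2.projectPoints(np.atleast_2d(X).astype(float),r,P['t'],K,np.array([P['k1'],0,0,0.]))[0][:,0]
E
python3 - <<'E'
from h import *
for n in ["top","side"]:
    d=np.load(f"pics/{n}0.npy"); W=cloud(n,d)
    px=dict(top=[(247,235),(249,239),(240,244),(260,235),(208,218),(258,194),(220,280),(299,243),(262,262),(150,285),(190,248),(200,280),(337,254),(245,140),(330,213),(300,120)],side=[(293,275),(290,255),(297,292),(241,268),(246,315),(318,250),(335,317),(265,290),(265,310),(270,360),(318,372),(340,255),(280,240),(270,100)])[n]
    print(n)
    for u,v in px: print((u,v),W[v,u].round(0))
    m=np.isfinite(W[...,2])
    # table height
E
python3 - <<'E'
import cv2
for n,(x,y,w,h) in dict(top=(160,170,180,135),side=(210,220,180,135)).items():
    p=cv2.imread(f"pics/{n}0.png")
    cv2.imwrite(f"pics/{n}0z.png",cv2.resize(p[y:y+h,x:x+w],None,fx=4.4,fy=4.4,interpolation=cv2.INTER_CUBIC))
E
```

```text
top
(247, 235) [498. 289.  89.]
(249, 239) [485. 277. 135.]
(240, 244) [473. 300. 132.]
(260, 235) [498. 255.  93.]
(208, 218) [545. 394.  83.]
(258, 194) [608. 262.  82.]
(220, 280) [381. 359.  92.]
(299, 243) [476. 152. 100.]
(262, 262) [427. 249.  99.]
(150, 285) [365. 578.  -2.]
(190, 248) [467. 452.  44.]
(200, 280) [379. 435.   2.]
(337, 254) [449.  51.  20.]
(245, 140) [743. 291. 122.]
(330, 213) [553.  72. 107.]
(300, 120) [693. 136. 433.]
side
(293, 275) [472. 311. 135.]
(290, 255) [502. 247. 133.]
(297, 292) [459. 326. 106.]
(241, 268) [609. 265.  85.]
(246, 315) [538. 401.  86.]
(318, 250) [465. 168. 101.]
(335, 317) [371. 355.  90.]
(265, 290) [532. 316.  85.]
(265, 310) [508. 376.  87.]
(270, 360) [466. 461.  45.]
(318, 372) [383. 424.   2.]
(340, 255) [442.  61.  18.]
(280, 240) [581. 101.  57.]
(270, 100) [ 812. -427.  188.]
```

View pics/top0z.png

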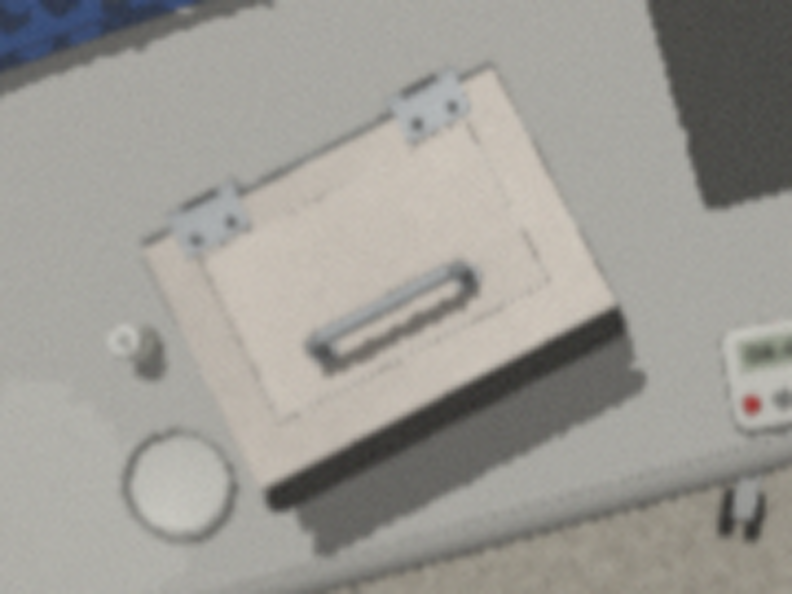

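View pics/side0z.png

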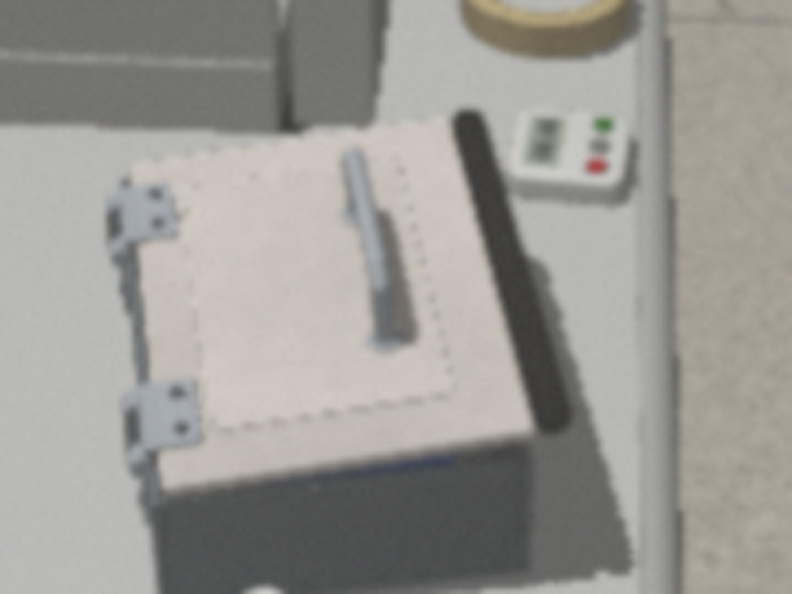

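```bash
cat >> h.py <<'E'
from scipy.optimize import least_squares
def case2lid(W,p,th=None):
    hx,hy,yaw=p[:3]; th=p[3] if th is None else th
    c,s=np.cos(yaw),np.sin(yaw)
    dx,dy=W[:,0]-hx,W[:,1]-hy
    x=c*dx+s*dy; y=-s*dx+c*dy; z=W[:,2]-72.5
    ct,st=np.cos(th),np.sin(th)
    return np.stack([ct*x-st*z, y, st*x+ct*z],1)
def lid2world(L,p):
    L=np.atleast_2d(L); hx,hy,yaw,th=p[:4]
    ct,st=np.cos(th),np.sin(th)
    x=ct*L[:,0]+st*L[:,2]; z=-st*L[:,0]+ct*L[:,2]+72.5; y=L[:,1]
    c,s=np.cos(yaw),np.sin(yaw)
    return np.stack([hx+c*x-s*y,hy+s*x+c*y,z],1)
def fit(clouds,p0,free=(0,1,2,3),verbose=True):
    # assign points by proximity to model parts, iterate
    p=np.array(p0,float)
    free=list(free)
    for tol in (20,12,8,6,5,5):
        sel=[]
        for W in clouds:
            A=W.reshape(-1,3); A=A[np.isfinite(A[:,2])]
            L=case2lid(A,p)
            k=(L[:,0]>-215)&(L[:,0]<20)&(abs(L[:,1])<140)&(abs(L[:,2])<80)
            sel.append(A[k])
        A=np.concatenate(sel); L=case2lid(A,p)
        db=np.hypot(L[:,0]+115,L[:,2]-50)-5
        ds=np.hypot(L[:,0]+180,L[:,2]-6)-9
        B=A[(abs(db)<tol)&(abs(L[:,1])<38)&(L[:,2]>40)]
        S=A[(abs(ds)<tol)&(abs(L[:,1])<115)&(L[:,0]<-174)]
        T=A[(abs(L[:,2]-8)<tol)&(abs(L[:,1])<112)&(L[:,0]>-165)&(L[:,0]<-30)]
        def res(q):
            pp=p.copy(); pp[free]=q
            b=case2lid(B,pp); s=case2lid(S,pp); t=case2lid(T,pp)
            return np.concatenate([
             3*(np.hypot(b[:,0]+115,b[:,2]-50)-5), 2*(np.hypot(s[:,0]+180,s[:,2]-6)-9), 0.5*(t[:,2]-8)])
        r=least_squares(res,p[free],loss='soft_l1',f_scale=3)
        p[free]=r.x
        # slide along y: strip ends
        if 0 in free:
            L=case2lid(A,p); k=(abs(L[:,2]-8)<5)&(L[:,0]>-165)&(L[:,0]<-40)
            lo,hi=np.percentile(L[k,1],[0.5,99.5]); sh=(lo+hi)/2
            p[0]+=-np.sin(p[2])*sh; p[1]+=np.cos(p[2])*sh
    if verbose:
        L=case2lid(T,p); print('n',len(B),len(S),len(T),'yext',lo if 0 in free else '',hi if 0 in free else '','medians',[np.median(x).round(2) for x in (L[:,2]-8,np.hypot(*(case2lid(B,p)[:,[0,2]]-[-115,50]).T)-5,np.hypot(*(case2lid(S,p)[:,[0,2]]-[-180,6]).T)-9)])
    return p
E
python3 - <<'E'
from h import *
c={n:cloud(n,np.load(f"pics/{n}0.npy")) for n in ["top","side"]}
p0=[577,328,0.445,0.1]
for k in (["top"],["side"],["top","side"]):
    p=fit([c[n] for n in k],p0); print(k,p.round(4))
np.save("p0.npy",p)
pts=[lid2world([[-115,y,50] for y in(-48,0,48)],p),lid2world([[-180,-120,6],[-180,0,6],[-180,120,6]],p)]
print(np.round(pts,0))
for n in c:
    im=cv2.imread(f"pics/{n}0.png")
    o=lid2world([[-115,-40,50],[-115,40,50],[-180,-120,6],[-180,120,6],[0,-120,0],[0,120,0],[-171,-120,8],[-171,120,8]],p)
    q=proj(n,o)
    im=cv2.resize(im,None,fx=4,fy=4)
    for i in range(0,8,2): cv2.line(im,tuple(int(v*4+2) for v in q[i]),tuple(int(v*4+2) for v in q[i+1]),(0,0,255) if i else (0,255,0),1)
    x,y=dict(top=(170,170),side=(210,220))[n]
    cv2.imwrite(f"pics/{n}0fit.png",im[y*4:y*4+560,x*4:x*4+700])
E
```

```text
n 120 533 3894 yext 77.17442284238629 315.2704083249995 medians [np.float64(0.62), np.float64(-0.09), np.float64(-0.31)]
['top'] [5.830955e+02 3.353483e+02 4.792000e-01 7.620000e-02]
n 111 481 4218 yext -63.36118705174218 175.10829843970754 medians [np.float64(0.68), np.float64(-0.59), np.float64(-0.22)]
['side'] [5.820635e+02 3.328741e+02 4.774000e-01 7.150000e-02]
n 233 1030 8077 yext 775.4503469630802 1013.5606958758883 medians [np.float64(0.64), np.float64(-0.34), np.float64(-0.38)]
['top', 'side'] [5.824517e+02 3.342272e+02 4.787000e-01 7.330000e-02]
[[[506. 240. 131.]
  [484. 283. 131.]
  [462. 326. 131.]]

 [[479. 145.  92.]
  [424. 252.  92.]
  [368. 358.  92.]]]
```

Run:
```python
import cv2,numpy as np
a=cv2.imread("pics/top0fit.png");b=cv2.imread("pics/side0fit.png")
cv2.imwrite("pics/fit0.png",cv2.resize(np.hstack([a,b]),(800,320)))
```

```text
(no output)
```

View pics/fit0.png

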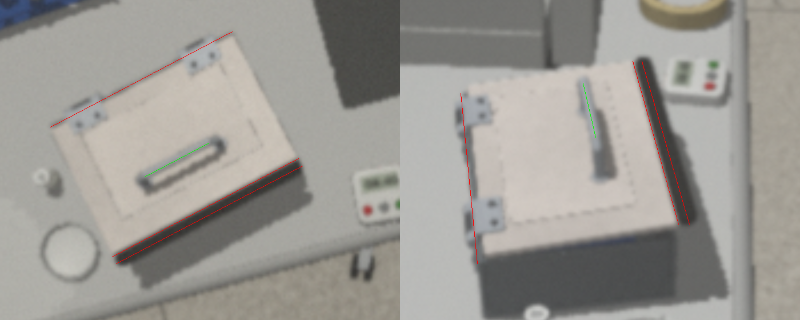

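Run:
```python
from h import *
W=np.concatenate([cloud(n,np.load(f"pics/{n}0.npy")).reshape(-1,3) for n in ["top","side"]])
W=W[np.isfinite(W[:,2])]
W=W[(W[:,0]>300)&(W[:,0]<1000)]
for y in range(-400,500,50):
    k=(W[:,1]>=y)&(W[:,1]<y+50)
    o=[]
    for lo,hi in((40,120),(120,200),(200,300),(300,500),(500,900)):
        m=k&(W[:,2]>lo)&(W[:,2]<hi); o.append((int(m.sum()),int(np.percentile(W[m,0],1)) if m.sum()>5 else None))
    print(y,o)
```

```text
-400 [(594, 668), (22, 682), (0, None), (31, 668), (498, 666)]
-350 [(599, 651), (25, 673), (0, None), (36, 653), (1374, 653)]
-300 [(619, 638), (25, 654), (0, None), (37, 640), (3794, 314)]
-250 [(619, 627), (21, 687), (0, None), (34, 627), (5836, 302)]
-200 [(615, 614), (31, 637), (0, None), (36, 614), (6310, 300)]
-150 [(628, 598), (17, 643), (0, None), (32, 601), (5396, 600)]
-100 [(611, 587), (7, 607), (0, None), (18, 586), (6558, 587)]
-50 [(367, 571), (6, 572), (0, None), (38, 571), (6336, 573)]
0 [(141, 559), (111, 558), (202, 557), (557, 558), (6834, 559)]
50 [(414, 546), (431, 546), (591, 546), (1619, 547), (7979, 548)]
100 [(2248, 557), (2486, 562), (3499, 560), (8372, 563), (9749, 563)]
150 [(3299, 452), (2459, 749), (3402, 751), (8203, 749), (5763, 746)]
200 [(3178, 425), (758, 501), (1013, 931), (2333, 932), (1618, 932)]
250 [(3861, 401), (212, 472), (0, None), (0, None), (0, None)]
300 [(4334, 374), (138, 457), (0, None), (0, None), (0, None)]
350 [(4678, 374), (0, None), (0, None), (0, None), (0, None)]
400 [(1920, 457), (138, 895), (0, None), (0, None), (0, None)]
450 [(1885, 463), (1021, 887), (0, None), (0, None), (0, None)]
```

The lid hinge is at about (582,334) with yaw 0.479, and the lid is ajar by about 0.073 rad. The cabinet face lies about 546 mm from the base, so I'll swing past it at r≈427.

```bash
cat > plan.py <<'E'
import numpy as np
def rows(cur,wps):
    """cur, wps: (x,y,z,yaw) world; tool down, R=Rz(yaw)Rx(pi)"""
    c,s=np.cos(cur[3]),np.sin(cur[3])
    T=np.array([[c,s,0],[s,-c,0],[0,0,-1.]])  # rows tool x,y,z axes
    for w in wps:
        l=T@(np.array(w[:3])-np.array(cur[:3])); print([round(float(v),1) for v in l],round(float(-(w[3]-cur[3])),3))
def world(cur,lin,turn):
    c,s=np.cos(cur[3]),np.sin(cur[3])
    T=np.array([[c,s,0],[s,-c,0],[0,0,-1.]])
    return (*(np.array(cur[:3])+T.T@np.array(lin)),cur[3]-turn)
E
python3 - <<'E'
from plan import *
a=[np.array([210.1,-588.6]),np.array([400,-150.])]
pts=[a[0]+(a[1]-a[0])*t for t in np.linspace(0,1,12)[1:]]
r=427;az0=np.arctan2(-150,400)
for az in np.linspace(az0,.45,9)[1:]: pts.append(r*np.array([np.cos(az),np.sin(az)]))
b=np.array([484,283.]); e=pts[-1]
for t in (1/3,2/3,1): pts.append(e+(b-e)*t)
w=[(*p,292,np.arctan2(p[1],p[0])+np.pi/2) for p in pts]
w[-1]=(*b,292,.4787+np.pi/2)
cur=(210.1,-588.6,292.3,.3428)
rows(cur,w[:14]); print(w[13]); rows(w[13],w[14:])
E
```

```text
[29.7, -31.8, 0.3] -0.05
[59.3, -63.5, 0.3] -0.105
[89.0, -95.3, 0.3] -0.166
[118.6, -127.0, 0.3] -0.234
[148.3, -158.8, 0.3] -0.308
[178.0, -190.5, 0.3] -0.389
[207.6, -222.3, 0.3] -0.476
[237.3, -254.0, 0.3] -0.569
[267.0, -285.8, 0.3] -0.667
[296.6, -317.5, 0.3] -0.767
[326.3, -349.3, 0.3] -0.869
[352.3, -383.7, 0.3] -0.97
[374.8, -420.5, 0.3] -1.071
[393.5, -459.4, 0.3] -1.173
(np.float64(426.34296953843904), np.float64(-23.678520332690926), 292, np.float64(1.515314657875789))
[43.1, -2.2, 0.0] -0.101
[85.7, -8.7, 0.0] -0.202
[127.5, -19.5, 0.0] -0.303
[168.0, -34.4, 0.0] -0.404
[206.8, -53.4, 0.0] -0.505
[241.0, -22.1, 0.0] -0.537
[275.2, 9.2, 0.0] -0.563
[309.4, 40.6, 0.0] -0.534
```

Call:
play_rows([
  {"linear": [30,-32,0],"turn": -0.05},
  {"linear": [59,-64,0],"turn": -0.105},
  {"linear": [89,-95,0],"turn": -0.166},
  {"linear": [119,-127,0],"turn": -0.234},
  {"linear": [148,-159,0],"turn": -0.308},
  {"linear": [178,-190,0],"turn": -0.389},
  {"linear": [208,-222,0],"turn": -0.476},
  {"linear": [237,-254,0],"turn": -0.569},
  {"linear": [267,-286,0],"turn": -0.667},
  {"linear": [297,-318,0],"turn": -0.767},
  {"linear": [326,-349,0],"turn": -0.869},
  {"linear": [352,-384,0],"turn": -0.97},
  {"linear": [375,-420,0],"turn": -1.071},
  {"linear": [394,-459,0],"turn": -1.173},
  {"linear": [394,-459,0],"turn": -1.173},
], hand=95)

```text
t: 1.98
eef_pos: [426.8, -21.9, 292.1]
tcp_rot: [-3.141, -0.0, 1.52]
ft_force: [-0.3, 0.5, 0.5]
opening: 1.0
```

Call:
play_rows([
  {"linear": [43,-2,0],"turn": -0.101},
  {"linear": [86,-9,0],"turn": -0.202},
  {"linear": [128,-20,0],"turn": -0.303},
  {"linear": [168,-34,0],"turn": -0.404},
  {"linear": [207,-53,0],"turn": -0.505},
  {"linear": [241,-22,0],"turn": -0.537},
  {"linear": [275,9,0],"turn": -0.55},
  {"linear": [309,40,0],"turn": -0.534},
  {"linear": [309,40,0],"turn": -0.534},
  {"linear": [309,40,0],"turn": -0.534},
])

```text
t: 3.22
eef_pos: [483.6, 281.5, 291.7]
tcp_rot: [-3.14, 0.0, 2.049]
ft_force: [0.3, -0.8, 0.0]
opening: 1.001
```

Run:
```python
from h import *
s=env.state(); print(s['t'],s['eef_pos'].round(1),s['tcp_rot'].round(4),s['ft_force'].round(2),s['joints'].round(3))
c={}
for n in ["top","side"]:
    p,d=env.read_camera(n); cv2.imwrite(f"pics/{n}1.png",p[:,:,::-1]); np.save(f"pics/{n}1.npy",d)
    x,y=dict(top=(170,150),side=(180,180))[n]
    cv2.imwrite(f"pics/{n}1z.png",cv2.resize(p[y:y+180,x:x+240,::-1],None,fx=2.5,fy=2.5))
```

```text
3.225 [483.6 281.5 291.7] [-3.1401e+00  1.0000e-04  2.0489e+00] [ 0.3  -0.76  0.02] [ 0.409  0.399  1.721 -0.     1.023 -0.069]
```

View pics/side1.png

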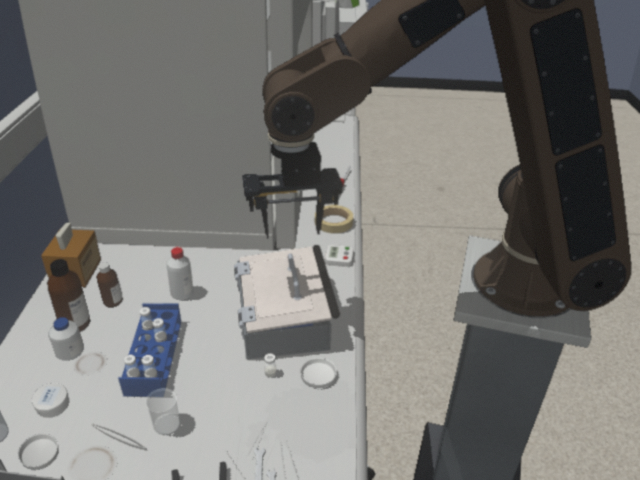

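View pics/top1z.png

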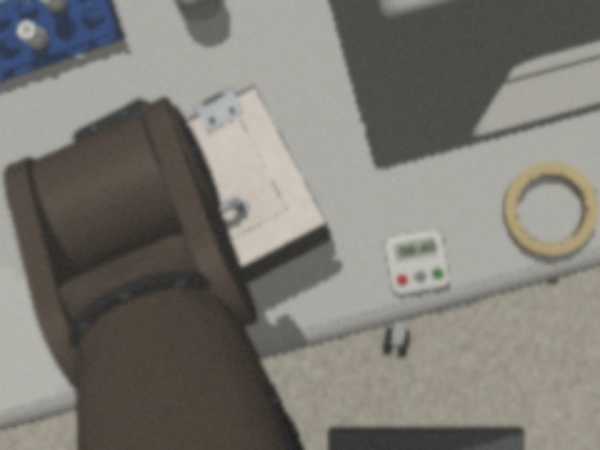

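The side view shows the open fingers straddling the bar: tips at (267,235) and (320,230), bar at (293,275). I'll go down now.

Call:
play_rows([
  {"linear": [0,0,25],"turn": 0},
  {"linear": [0,0,50],"turn": 0},
  {"linear": [0,0,75],"turn": 0},
  {"linear": [0,0,90],"turn": 0},
  {"linear": [0,0,98],"turn": 0},
  {"linear": [0,0,98],"turn": 0},
])

```text
t: 4.08
eef_pos: [483.8, 282.3, 194.3]
tcp_rot: [-3.141, 0.0, 2.05]
ft_force: [0.1, -0.7, 1.1]
opening: 0.999
```

Call:
play_rows([
  {"linear": [0,0,0],"turn": 0},
  {"linear": [0,0,0],"turn": 0},
  {"linear": [0,0,0],"turn": 0},
  {"linear": [0,0,0],"turn": 0},
], hand=30)

```text
t: 4.58
eef_pos: [483.8, 282.4, 194.3]
tcp_rot: [3.141, 0.0, 2.05]
ft_force: [1.0, -0.7, 0.7]
opening: 0.635
```

Run:
```python
from h import *
s=env.state(); print(s['t'],s['eef_pos'].round(1),s['tcp_rot'].round(4),s['ft_force'].round(2),s['opening'])
p,d=env.read_camera("side"); x,y=210,180
cv2.imwrite("pics/side2z.png",cv2.resize(p[y:y+150,x:x+200,::-1],None,fx=4,fy=4))
```

```text
4.575 [483.8 282.4 194.3] [3.1414e+00 1.0000e-04 2.0498e+00] [ 0.98 -0.67  0.72] 0.6354003730640139
```

View pics/side2z.png

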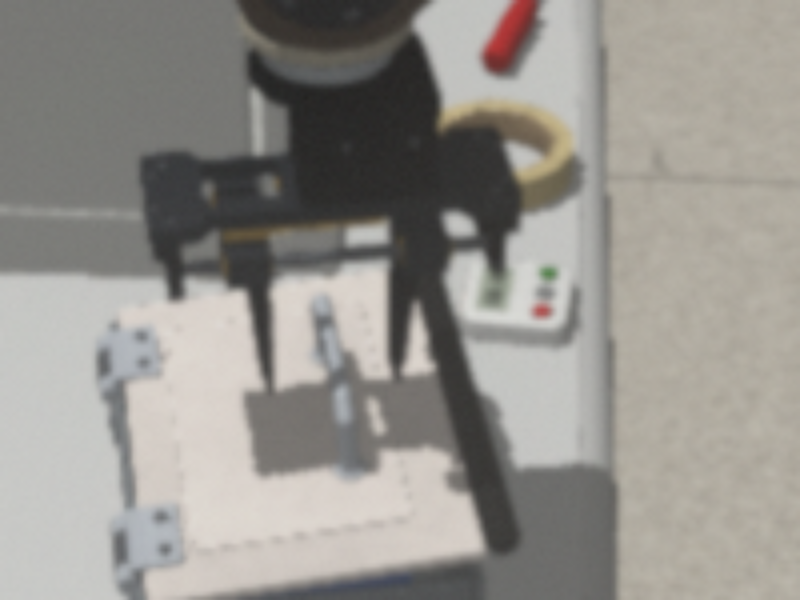

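Zoomed, the tips are at (268,388) and (398,378) with the bar between them at (335,355), so they're centred. Closing.

Call:
play_rows([
  {"linear": [0,0,0],"turn": 0},
  {"linear": [0,0,0],"turn": 0},
  {"linear": [0,0,0],"turn": 0},
  {"linear": [0,0,0],"turn": 0},
  {"linear": [0,0,0],"turn": 0},
  {"linear": [0,0,0],"turn": 0},
  {"linear": [0,0,0],"turn": 0},
  {"linear": [0,0,0],"turn": 0},
], hand=0)

```text
t: 5.62
eef_pos: [483.6, 282.3, 194.2]
tcp_rot: [-3.141, 0.0, 2.05]
ft_force: [-3.1, -1.5, 2.0]
opening: 0.097
```

The fingers stopped on the bar at 9 mm. Tool +y is the case's +x and tool −z is up. Computing the arc next.

Run:
```python
import numpy as np
R=np.hypot(115,50);a=np.arctan2(50,115)
f=lambda t:np.array([-R*np.cos(a+t),R*np.sin(a+t)])
t0=.073
for t in np.linspace(t0,.96,17)[1:]: print(round(t,3),(f(t)-f(t0)).round(1))
```

```text
0.128 [3.4 6.1]
0.184 [ 7.1 11.9]
0.239 [11.2 17.6]
0.295 [15.5 23. ]
0.35 [20.2 28.2]
0.406 [25.1 33.1]
0.461 [30.3 37.7]
0.516 [35.7 42. ]
0.572 [41.4 46. ]
0.627 [47.3 49.7]
0.683 [53.4 53.1]
0.738 [59.6 56.1]
0.794 [66.1 58.8]
0.849 [72.6 61.1]
0.905 [79.3 63.1]
0.96 [86.1 64.6]
```

Call:
play_rows([
  {"linear": [0,1.6,-3],"turn": 0},
  {"linear": [0,3.4,-6.1],"turn": 0},
  {"linear": [0,7.1,-11.9],"turn": 0},
  {"linear": [0,11.2,-17.6],"turn": 0},
  {"linear": [0,15.5,-23],"turn": 0},
  {"linear": [0,15.5,-23],"turn": 0},
])

```text
t: 6.38
eef_pos: [496.9, 289.2, 217.2]
tcp_rot: [-3.138, 0.0, 2.05]
ft_force: [-6.4, -5.1, -7.3]
opening: 0.095
```

Call:
play_rows([
  {"linear": [0,4.7,-5.2],"turn": 0},
  {"linear": [0,9.6,-10.1],"turn": 0},
  {"linear": [0,14.8,-14.7],"turn": 0},
  {"linear": [0,20.2,-19],"turn": 0},
  {"linear": [0,25.9,-23],"turn": 0},
  {"linear": [0,31.8,-26.7],"turn": 0},
  {"linear": [0,31.8,-26.7],"turn": 0},
])

```text
t: 7.25
eef_pos: [524.1, 303.3, 244.9]
tcp_rot: [-3.136, 0.0, 2.05]
ft_force: [-16.3, -10.3, 8.0]
opening: 0.097
```

Call:
play_rows([
  {"linear": [0,5.6,-4.4],"turn": 0},
  {"linear": [0,11.8,-7.7],"turn": 0},
  {"linear": [0,18.2,-10.5],"turn": 0},
  {"linear": [0,24.8,-12.9],"turn": 0},
  {"linear": [0,31.6,-14.9],"turn": 0},
  {"linear": [0,31.6,-14.9],"turn": 0},
])

```text
t: 8.0
eef_pos: [553.1, 318.3, 260.5]
tcp_rot: [-3.139, 0.0, 2.05]
ft_force: [-11.7, -8.3, 7.5]
opening: 0.096
```

```bash
cat > look.py <<'E'
from h import *
import sys
tag=sys.argv[1]; p0=np.load("p0.npy"); p0[3]=float(sys.argv[2])
s=env.state(); print(s['t'],s['eef_pos'].round(1),s['tcp_rot'].round(4),s['ft_force'].round(2),round(s['opening'],3))
c={}
for n in ["top","side"]:
    p,d=env.read_camera(n); np.save(f"pics/{n}{tag}.npy",d); cv2.imwrite(f"pics/{n}{tag}.png",p[:,:,::-1])
    c[n]=cloud(n,d)
    # theta from strip points only: mask dark strip pixels near model
    A=c[n].reshape(-1,3); col=p.reshape(-1,3).astype(float)
    ok=np.isfinite(A[:,2]); A=A[ok]; col=col[ok]
    q=p0.copy()
    for tol in(25,15,8,6,6):
        L=case2lid(A,q); k=(abs(L[:,0]+180)<14+tol/2)&(abs(L[:,1])<112)&(abs(np.hypot(L[:,0]+180,L[:,2]-6)-9)<tol)&(col.max(1)<90)
        S=A[k]
        if len(S)<20: print('few',len(S)); break
        def r(t):
            l=case2lid(S,q,t[0]); return np.hypot(l[:,0]+180,l[:,2]-6)-9
        q[3]=least_squares(r,[q[3]],loss='soft_l1').x[0]
    ts=q[3]
    q=p0.copy(); q[3]=ts
    for tol in(15,10,6,5,5):
        L=case2lid(A,q); k=(L[:,0]>-160)&(L[:,0]<-30)&(abs(L[:,1])<112)&(abs(L[:,2]-8)<tol)&(col.min(1)>120)
        T=A[k]
        if len(T)<20: break
        q[3]=least_squares(lambda t:case2lid(T,q,t[0])[:,2]-8,[q[3]],loss='soft_l1').x[0]
    print(n,'theta strip',round(ts,4),len(S),'panel',round(q[3],4),len(T))
    x,y=dict(top=(170,130),side=(200,150))[n]
    z=cv2.resize(p[y:y+180,x:x+200,::-1],None,fx=2,fy=2); globals().setdefault('zz',[]).append(z)
cv2.imwrite(f"pics/z{tag}.png",np.hstack(zz))
E
python3 look.py 3 0.9
```

```text
8.0 [553.1 318.3 260.5] [-3.1395e+00  5.0000e-04  2.0500e+00] [-11.74  -8.25   7.55] 0.096
top theta strip 0.8989 252 panel 0.9087 699
side theta strip 0.8895 477 panel 0.8942 1813
```

View pics/z3.png

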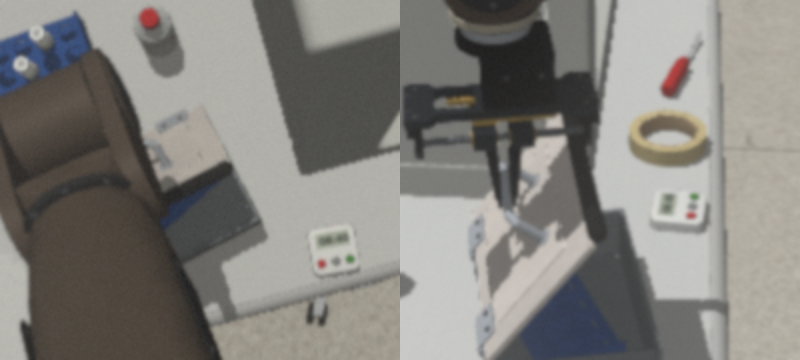

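The lid measures about 0.895 rad with the grip firm and forces modest. One last bit to reach 0.96.

Call:
play_rows([
  {"linear": [0,3.8,-1.4],"turn": 0},
  {"linear": [0,7.6,-2.5],"turn": 0},
  {"linear": [0,7.6,-2.5],"turn": 0},
  {"linear": [0,7.6,-2.5],"turn": 0},
])

```text
t: 8.6
eef_pos: [559.7, 321.6, 262.6]
tcp_rot: [-3.139, 0.0, 2.05]
ft_force: [-11.6, -8.7, 4.3]
opening: 0.095
```

```bash
python3 look.py 4 0.95
```

```text
8.6 [559.7 321.6 262.6] [-3.1390e+00  5.0000e-04  2.0499e+00] [-11.57  -8.68   4.27] 0.095
top theta strip 0.9608 254 panel 0.969 616
side theta strip 0.9487 467 panel 0.9544 1697
```

The lid is at about 0.957 rad (55°). I'll open only part way, to stay clear of the panel, and go straight up.

Call:
play_rows([
  {"linear": [0,0,0],"turn": 0},
  {"linear": [0,0,0],"turn": 0},
  {"linear": [0,0,0],"turn": 0},
  {"linear": [0,0,0],"turn": 0},
], hand=34)

```text
t: 9.2
eef_pos: [560.8, 322.4, 261.6]
tcp_rot: [3.141, 0.0, 2.05]
ft_force: [0.2, 0.6, 1.1]
opening: 0.355
```

Call:
play_rows([
  {"linear": [0,0,-8],"turn": 0},
  {"linear": [0,0,-25],"turn": 0},
  {"linear": [0,0,-50],"turn": 0},
  {"linear": [0,0,-80],"turn": 0},
  {"linear": [0,0,-110],"turn": 0},
  {"linear": [0,0,-110],"turn": 0},
  {"linear": [0,0,-110],"turn": 0},
])

```text
t: 10.07
eef_pos: [560.3, 322.2, 371.2]
tcp_rot: [-3.141, 0.0, 2.05]
ft_force: [-0.1, 0.1, -0.9]
opening: 0.358
```

```bash
python3 look.py 5 0.95
```

```text
10.075 [560.3 322.2 371.2] [-3.1413  0.      2.0498] [-0.06  0.05 -0.95] 0.358
top theta strip 0.9578 289 panel 0.9684 765
side theta strip 0.9489 558 panel 0.9525 2032
```

View pics/z5.png

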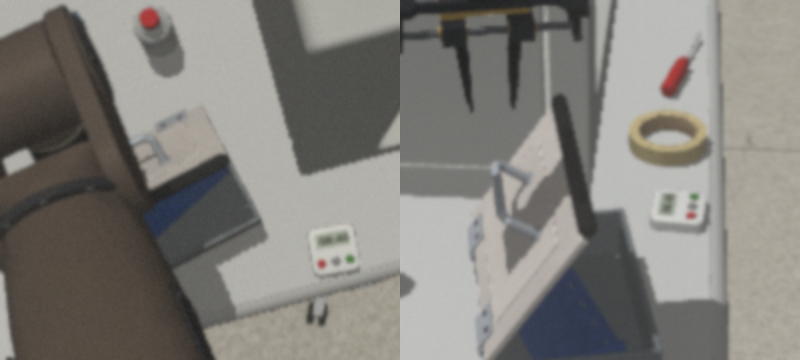

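The lid stands free of the fingers at about 0.957 rad. I'll wait clear for 1.5 s, closing the fingers meanwhile, then re-measure.

Call:
play_rows([
  {"linear": [0,0,0],"turn": 0},
  {"linear": [0,0,0],"turn": 0},
  {"linear": [0,0,0],"turn": 0},
  {"linear": [0,0,0],"turn": 0},
  {"linear": [0,0,0],"turn": 0},
  {"linear": [0,0,0],"turn": 0},
  {"linear": [0,0,0],"turn": 0},
  {"linear": [0,0,0],"turn": 0},
  {"linear": [0,0,0],"turn": 0},
  {"linear": [0,0,0],"turn": 0},
  {"linear": [0,0,0],"turn": 0},
  {"linear": [0,0,0],"turn": 0},
], hand=0)

```text
t: 11.68
eef_pos: [560.6, 322.3, 371.3]
tcp_rot: [-3.142, 0.0, 2.05]
ft_force: [0.3, -0.4, 0.7]
opening: 0.004
```

```bash
python3 look.py 6 0.95
python3 - <<'E'
from h import *
from plan import *
p=np.load("p0.npy"); p[3]=.957
s=lid2world([[-180,0,6]],p)[0]; print('strip centre',s)
for n in("top","side"):
    c=cloud(n,np.load(f"pics/{n}6.npy")).reshape(-1,3); c=c[np.isfinite(c[:,2])]
    L=case2lid(c,p); k=(abs(np.hypot(L[:,0]+180,L[:,2]-6)-9)<5)&(abs(L[:,1])<115)
    # in case frame
    C=case2lid(c[k],p,0.0); 
    def r(q): return np.hypot(C[:,0]-q[0],C[:,2]-q[1])-9
    f=least_squares(r,[-98,150],loss='soft_l1'); print(n,k.sum(),f.x, 'model',case2lid(s[None],p,0.0))
st=env.state(); cur=(*st['eef_pos'],st['tcp_rot'][2])
rows(cur,[(s[0],s[1],s[2]+9+77.6+12,cur[3])]); print(cur)
E
```

```text
11.675 [560.6 322.3 371.3] [-3.1416e+00  1.0000e-04  2.0497e+00] [ 0.33 -0.35  0.7 ] 0.004
top theta strip 0.9575 287 panel 0.969 757
side theta strip 0.9485 568 panel 0.9531 2110
strip centre [494.78344768 288.73086928 223.09996828]
top 313 [-98.33626823 150.32806377] model [[-9.87706918e+01  2.13162821e-14  1.50599968e+02]]
side 719 [-99.59475296 149.42379026] model [[-9.87706918e+01  2.13162821e-14  1.50599968e+02]]
[0.5, -73.9, 49.6] -0.0
(np.float64(560.5781933921535), np.float64(322.299672419946), np.float64(371.2815367844702), np.float64(2.049794176860609))
```

It held for over 1.5 s at 0.957 rad, unchanged. The strip's top is at z≈232. Moving over it now.

Call:
play_rows([
  {"linear": [0,-25,0],"turn": 0},
  {"linear": [0,-50,0],"turn": 0},
  {"linear": [0,-74,5],"turn": 0},
  {"linear": [0,-74,25],"turn": 0},
  {"linear": [0,-74,42],"turn": 0},
  {"linear": [0,-74,52],"turn": 0},
  {"linear": [0,-74,56],"turn": 0},
  {"linear": [0,-74,56],"turn": 0},
  {"linear": [0,-74,56],"turn": 0},
])

```text
t: 12.9
eef_pos: [495.1, 288.3, 315.8]
tcp_rot: [3.141, 0.0, 2.05]
ft_force: [-0.3, 0.1, 0.1]
opening: 0.006
```

```bash
python3 look.py 7 0.95
python3 - <<'E'
import cv2
p=cv2.imread("pics/side7.png"); cv2.imwrite("pics/s7.png",cv2.resize(p[170:290,240:400],None,fx=5,fy=5))
E
```

```text
12.9 [495.1 288.3 315.8] [3.1408e+00 1.0000e-04 2.0498e+00] [-0.26  0.13  0.09] 0.006
top theta strip 0.9589 273 panel 0.9675 591
side theta strip 0.949 392 panel 0.9538 2329
```

View pics/s7.png

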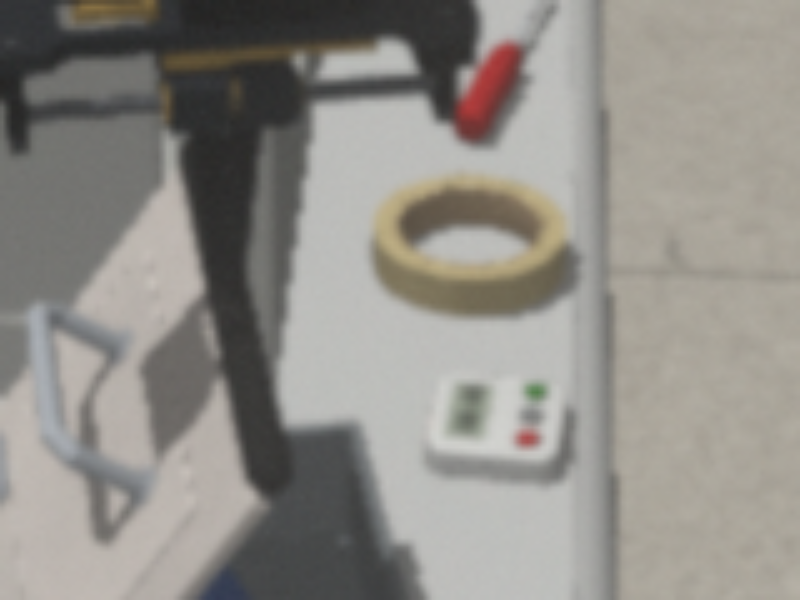

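Call:
play_rows([
  {"linear": [0,0,1.5],"turn": 0},
  {"linear": [0,0,3],"turn": 0},
  {"linear": [0,0,3],"turn": 0},
])

```text
t: 13.38
eef_pos: [494.9, 288.2, 312.1]
tcp_rot: [-3.141, 0.0, 2.05]
ft_force: [0.1, -1.5, -0.2]
opening: 0.004
```

Call:
play_rows([
  {"linear": [0,0,0.5],"turn": 0},
  {"linear": [0,0,0.5],"turn": 0},
])

```text
t: 13.62
eef_pos: [494.9, 288.2, 311.7]
tcp_rot: [-3.142, 0.0, 2.05]
ft_force: [-0.2, -0.3, 0.1]
opening: 0.008
```

Call:
play_rows([
  {"linear": [0,0,0.4],"turn": 0},
  {"linear": [0,0,0.4],"turn": 0},
])

```text
t: 13.88
eef_pos: [494.9, 288.2, 311.4]
tcp_rot: [3.142, 0.0, 2.05]
ft_force: [-0.8, 0.6, 0.1]
opening: 0.005
```

Call:
play_rows([
  {"linear": [0,0,0.4],"turn": 0},
  {"linear": [0,0,0.4],"turn": 0},
])

```text
t: 14.12
eef_pos: [494.9, 288.2, 311.0]
tcp_rot: [-3.142, 0.0, 2.05]
ft_force: [-0.3, -0.5, -0.3]
opening: 0.002
```

Call:
play_rows([
  {"linear": [0,0,0.4],"turn": 0},
  {"linear": [0,0,0.4],"turn": 0},
])

```text
t: 14.38
eef_pos: [494.9, 288.2, 310.6]
tcp_rot: [-3.142, 0.0, 2.05]
ft_force: [0.8, 0.7, 0.7]
opening: 0.004
```

Call:
play_rows([
  {"linear": [0,0,0.3],"turn": 0},
  {"linear": [0,0,0.3],"turn": 0},
])

```text
t: 14.62
eef_pos: [494.9, 288.2, 310.3]
tcp_rot: [-3.142, 0.0, 2.05]
ft_force: [0.2, -0.6, 0.1]
opening: 0.006
```

Tip at 232.7, not yet touching.

Call:
play_rows([
  {"linear": [0,0,0.3],"turn": 0},
  {"linear": [0,0,0.3],"turn": 0},
])

```text
t: 14.88
eef_pos: [494.9, 288.2, 310.0]
tcp_rot: [-3.142, 0.0, 2.05]
ft_force: [-0.2, -1.4, -0.1]
opening: 0.005
```

Run:
```python
from cell import env
s=env.state(); print(s['eef_pos'].round(2),s['ft_force'].round(2))
```

```text
[494.91 288.2  309.98] [-0.16 -1.43 -0.12]
```

Call:
play_rows([
  {"linear": [0,0,0.3],"turn": 0},
  {"linear": [0,0,0.3],"turn": 0},
])

```text
t: 15.12
eef_pos: [494.9, 288.2, 309.8]
tcp_rot: [3.141, 0.0, 2.05]
ft_force: [-1.0, 0.2, 1.5]
opening: 0.001
```

Call:
play_rows([
  {"linear": [0,0,0.3],"turn": 0},
  {"linear": [0,0,0.3],"turn": 0},
])

```text
t: 15.38
eef_pos: [494.9, 288.2, 309.7]
tcp_rot: [3.141, 0.0, 2.05]
ft_force: [-1.6, -1.1, 4.2]
opening: 0.003
```

In contact at 4.2 N, stiffness about 9 N/mm. Adding 0.1 mm and holding about half a second.

Call:
play_rows([
  {"linear": [0,0,0.1],"turn": 0},
  {"linear": [0,0,0.1],"turn": 0},
])

```text
t: 15.62
eef_pos: [494.9, 288.2, 309.7]
tcp_rot: [3.141, 0.0, 2.05]
ft_force: [-2.1, -0.0, 6.3]
opening: 0.003
```

Call:
play_rows([
  {"linear": [0,0,0],"turn": 0},
  {"linear": [0,0,0],"turn": 0},
])

```text
t: 15.88
eef_pos: [494.9, 288.2, 309.6]
tcp_rot: [3.141, 0.0, 2.05]
ft_force: [-3.0, -0.9, 5.4]
opening: 0.005
```

Call:
play_rows([
  {"linear": [0,0,-4],"turn": 0},
  {"linear": [0,0,-20],"turn": 0},
  {"linear": [0,0,-50],"turn": 0},
  {"linear": [0,0,-80],"turn": 0},
  {"linear": [0,0,-100],"turn": 0},
  {"linear": [0,0,-100],"turn": 0},
  {"linear": [0,0,-100],"turn": 0},
])

```text
t: 16.75
eef_pos: [494.7, 288.1, 408.8]
tcp_rot: [-3.141, 0.0, 2.05]
ft_force: [-1.0, -0.6, -0.4]
opening: 0.005
```

```bash
python3 look.py 8 0.95
```

```text
16.75 [494.7 288.1 408.8] [-3.1408e+00  1.0000e-04  2.0498e+00] [-0.96 -0.64 -0.38] 0.005
top theta strip 0.9591 325 panel 0.9684 732
side theta strip 0.9485 571 panel 0.9528 2524
```

View pics/side8.png

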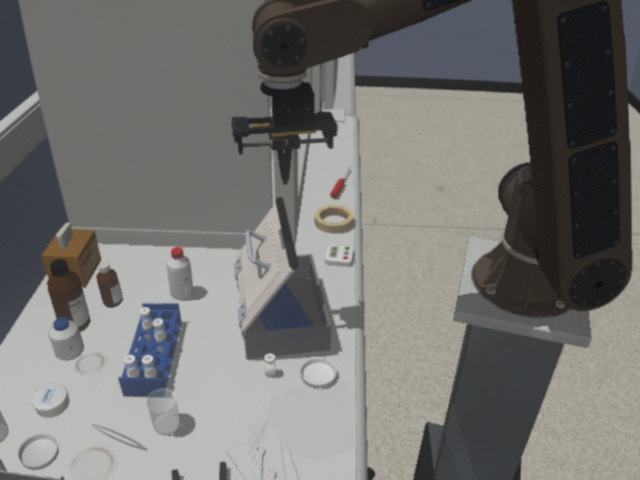

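The side view shows the lid standing open, with the strip running (283,203)-(291,265) and the gripper well above it. The vial at (270,363), dish (318,372), timer (340,255), tape (334,218) and screwdriver (340,185) are all where they were. Handing in.

Run:
```python
from cell import env
print(env.job_done())
```

```text
the job is handed in; nothing more can be done
None
```

The hinge holds. The white lid stands open at about 0.957 rad (55°), nothing is touching it, and the job was handed in at about t = 17 s of the 48 s allowed.

- **Raising:** I gripped the bar and followed its arc up to about 55°. The wrist readings stayed around 21 N or less. I then let go and backed straight up.
- **Holding:** The fingers stayed clear for more than 1.5 s, and the lid angle did not change by more than about 0.001 rad.
- **Pushing:** I pressed down on the middle of the rubber strip with closed fingertips. The force readings were 4.2, 6.3 and 5.4 N over roughly half a second, with about ±1 N of sensor noise. About 0.3 s of lighter contact came first, while I was finding the strip.
- **Final check:** After backing off about 100 mm, the lid angle matched the readings from before the push to within about 0.002 rad. In the side view, the vial, dish, timer, tape and screwdriver had not visibly moved.

**Disagreement:** The two cameras differ by about 0.01–0.015 rad on the absolute angle (top 0.959–0.968, side 0.949–0.953). This fits the roughly 2 mm calibration error, so the lid is within 1° of 55° either way.

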